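# Drop the eccentric stop and push the clamp slide home

### The arm

A 6-joint arm with a two-finger parallel gripper is mounted at the origin on a cart in front of the work surface, level with it; the furniture and walls round the work are solid. World frame = base frame: x ahead of the robot, y to its left, z up, the work surface at z = 0. Lengths are in m, angles in rad, forces in N, time in s.
With the tool pointing down it reaches from about 0.3 to 0.875 m from the base axis. Payload 6.4 kg.
Tool frame: the origin (TCP) lies at the very end of the fingers, on their centre line; the grasp point (between the pads) lies 19 mm behind it; z points along the fingers, y is the line along which they close (so a half turn about z gives the same grasp; the last joint's range is limited). The gripper opens to 85 mm and grips with 20 to 120 N. Pads are 22 mm wide; open, the fingers measure 114 mm over their backs; the gripper's body (76 mm by 85 mm) begins 54 mm behind the grasp point. The pads swing forward as they close: fully open they stand 13 mm farther back than shut.
Start: joints at [0.981, 0.181, 1.607, -0, 1.354, -0.206], TCP at [0.215, 0.533, 0.231] pointing down, gripper open.
Joint ranges: [-2.99, 2.99], [-0.89, 2.07], [0.3, 2.58], [-1.14, 4.28], [0, 2.63], [-3.12, 3.12]. Speed limits (rad/s): [2.57, 2.57, 3.01, 3.14, 3.14, 3.14].

### API

Orientations are given as a unit quaternion [w, x, y, z].
In Python, from bench import telemetry, camera, ctrl, spotter gives the robot as it stands.
- The arm moves only by the tool send_rows, never from a script. Its argument "series" is a list of rows, each a list of 3 entries, a list of its own where there are three numbers: the turn, a rotation vector about the world's x, y, z in degrees, then the shift along the world's x, y, z in mm, then the closure, from -1 (fully open) to 1 (shut), so that 0 is half open. In form: [[[rx, ry, rz], [dx, dy, dz], gripper], ...]. A call has 1 to 10 rows; each row is the pose to reach, as a shift and turn from the pose commanded when the call began; what a row does not reach only later rows make up. A row lasts 1/8 s, in which the tool goes at most 62.5 mm and 10.7 degrees, less where a joint would pass 70% of its speed; a pose out of reach is approached as far as the arm can. A call with a gripper value outside its range is refused whole. The fingers move at their own pace and stop on an object; the grip force is fixed at half the most. Time passes only in rows, so rows that repeat a pose let the fingers close. It gives the time, the measured TCP pose, the force, the opening and the grip force at its end, in the units of the state.
- telemetry.get_obs(): the state, without advancing time (a new reading comes with each control period).
- camera(name): name is "scene" or "top"; returns a dict with "pixels" (400x640x3 uint8, red, green, blue), "camera_matrix" (3x3 intrinsics, pixels), "xyz" and "orientation" of the camera in the world. Camera axes: x right, y up, looking along -z (the intrinsics and any distortion apply to the point x, -y, -z); pixel columns grow to the right and rows downward; lengths in m; the calibration is good to about 2 mm. A picture is of the moment at which its call begins. There is no depth.
- ctrl.hand_in(): hands the job in; it is judged then, once.
Trained networks look in the newest picture that a camera, given by its name, has taken for a name from the list of things; names that differ only in an ending like _2 or _b are one class to them, and where a whole thing is asked for, a point or a joint stands for the part that bears it (a point fixed in the world has none). Each returns a list of dicts, best first, with "conf" (0 to 1); they miss things now and then, are a little off and sometimes report something else, mostly with a low value. They report only what shows in the picture. A call takes as long as a camera call. They do not tell look-alikes from the thing itself.
- spotter.boxes_of(thing, camera): "xyz" ([x, y, z] in m, in world coordinates, good to about 4 mm: the middle of the surface that is visible of it).
- spotter.landmark_of(thing, camera): "xyz" ([x, y, z] in m, in world coordinates, good to about 4 mm: a listed point, or the origin of a listed thing).
The state is a dict: "time_s": time; "q": joint angles; "dq": joint speeds; "joint_efforts": joint torques, N m; "eef_pos": TCP position; "eef_rot": TCP orientation; "wrist_force": force on the tool from outside, world axes, zero at the start; "torque": the same for the moment, N m; "opening": opening from 0.0 (shut) to 1.0 (fully open); "grasp_force": force on a finger pad.
Only numpy, scipy, OpenCV 4.12 (cv2) and the standard library are available. Lean on these libraries where they do the work, as an engineer would, in place of code of your own. Each camera call takes 0.05 s, during which the arm holds its last target. There are 200 camera calls.

### The job

Close the clamping jig on its wood block. The eccentric cam is holding the jaw slide back: push its lever peg round with the fingertips until the lever points straight ahead along the jig, at the line scribed on the board (the cam's low point), leaving the slide where it is meanwhile; then push the slide forward by its upright rear plate until the jaw has driven the block squarely up against the end stop, and come away. Move the block only with the slide: do not touch or lift it, do not force the slide against the cam, and leave the tools and scraps lying around undisturbed.

Things in the scene. Friction and masses are not known exactly. Their poses are not given: they have to be found in the camera images.
- jig: Plywood clamping jig fixed to the bench, board 250x250x15 mm. Origin on the bench under the slide's centre line; +x forward (the way the slide closes), +y left. Board spans x -130 to 120, y -165 to 85 mm. End stop: wooden fence 150 mm wide, face at x=85, top at z=60 mm. Rails (tops z=35) at x -115 to -15, y +/-55. Thin line scribed on the board at y=-120, x 71 to 93 mm.
- slide (a joint): Steel jaw slide, m: 0 = fully back, grows forward (+x of the jig); about 2 N plus the block's friction; stays where left. At 0.037 the block is tight between jaw and stop. Jaw 100 mm wide, face at jig x=-20 mm at 0, top z=78. An arm on its right (-y), top z=49 mm, carries a roller behind the cam at jig y=-120: unless the cam is near its low point the roller meets its rim and the slide stops short.
- push_face (a point): Middle of the rear face of the slide's upright push plate, which stands across the jig: 84 mm wide, 12 mm thick, from 38 to 100 mm above the bench. This point is 69 mm above the bench, at x=-100, y=0 mm in the jig when the slide is at 0. Push it toward +x of the jig.
- cam (a joint): Eccentric cam on an upright axis, rad: 0 = low point at the roller, lever straight forward (+x of the jig); positive = clockwise of that seen from above (1.57: lever points right, -y; 2.5: right and back). Starts between 1.7 and 2.5: turn it anticlockwise. Range -0.45 to 2.8, so it can overshoot the low point. About 5 N at the peg; stays where left and the slide does not drive it.
- cam_axis (a point): Point on the cam's upright turning axis, 48 mm above the bench, at x = -20, y = -120 mm in the jig. The cam is a disc of 36 mm radius, set 18 mm off this axis, 18 to 36 mm above the bench.
- lever_peg (a point): Middle of the black upright peg at the end of the cam lever, 80 mm from the cam's axis. The peg is 16 to 20 mm in diameter and stands from 47 to 101 mm above the bench; this point is 75 mm above it. The lever is a flat steel bar 14 mm wide, its underside 38 and its top 46 mm above the bench.
- block: Loose brown hardwood block, 68 (its x) x 130 (its y) x 60 mm (z), about 0.35 kg, lying across the jig between jaw and end stop with its 68 mm side along the jig; origin at the centre of its underside, which is 15 mm above the bench. Seated against the end stop its centre is at x = +51 mm in the jig.
- offcut: Bystander: small dark wood scrap, 30x55x18 mm, to the left of the jig. Leave it.
- tape_measure: Bystander: black and red tape measure, 37x93x68 mm, left of the jig. Leave it.
- wood_egg: Bystander: small turned wooden knob, 44x44x38 mm, left of the jig. Leave it.
- pencil: Bystander: red carpenter's pencil, 14x168x9 mm, right of the jig. Leave it.
- sanding_block: Bystander: sanding block, 65x112x37 mm, ahead of the jig on the right. Leave it.
- screwdriver_1: Bystander: blue-handled screwdriver, 30x213x30 mm, on the right. Leave it.
There are look-alikes about, which are no part of the job. What is shaped like the block but red or yellow is not meant.

How it is judged:
On the way, in this order (a step that is already met when the one before it is completed fails the run):
1. the cam is turned to its low point (within 0.25 rad) while the slide is still back (not more than 8 mm forward) (value of joint cam between -0.25 and 0.25 rad and value of joint slide below 0.008 m), for 0.2 s.
2. the slide is pushed home (at least 35 mm forward) (value of joint slide above 0.035 m), for 0.1 s.
At the end, for the whole second after the job is handed in: The cam is within 0.25 rad of its low point, the slide 35 mm or more forward, and the block lies flat and at rest on the board, square to the jig within 0.04 rad, its centre within 2.5 mm of the seated place against the end stop and within 20 mm of the centre line (value of joint cam between -0.25 and 0.25 rad and value of joint slide between 0.035 and 0.0395 m and x of block in the frame of jig between 0.0485 and 0.0535 m and y of block in the frame of jig between -0.02 and 0.02 m and z of block in the frame of jig below 0.019 m and angle between the x axis of block and the x axis of jig, either way round below 0.04 rad and angle between block's own z axis and vertical below 0.04 rad and linear speed of block below 0.01 m/s); the robot touches nothing.
It fails at once if the robot touches the block (over 1 N) (contact force between any of the fingers, the arm and block above 1 N).
It fails at once if the block is lifted (over 10 mm) or tipped (height (world z) of block above 0.025 m or angle between block's own z axis and vertical above 0.2 rad).
It fails at once if the slide is forced against the cam (over 15 N) (contact force between slide and cam above 15 N).
It fails at once if a bystander is moved more than 20 mm (distance of any of offcut, tape_measure, wood_egg, pencil, sanding_block, screwdriver_1 from where it was at the start of the episode above 0.02 m).
It also fails if it takes over 51 s, if anything falls off the work surface, if the arm or the gripper's body presses on something with over 40 N, if the wrist force passes 120 N, or if a joint passes its speed limit or range.

## Working session

There is one attempt and no reset: what is moved stays moved. The work goes in short steps, Python scripts to look and compute and a tool call to move; the robot and the scene stay as the last step left them, time stands still between calls to the robot, and variables do not carry over. Pictures are saved under pics/ and viewed, at most 10 in all, crops included, and the job is handed in when it is done.

Besides the shell and the picture viewer there is one more tool, called after ">>>" by a JSON object that holds its "op" and its "data", one argument or row to a line. send_rows: Moves the arm, as the interface text tells. Its arguments: {"type":"object","properties":{"series":{"type":"array","items":{"type":"array"}}},"required":["series"]}

```bash
mkdir -p pics; cat > m.py <<'E'
from bench import telemetry, camera, ctrl, spotter
import cv2,numpy as np
def snap(n,f):
    c=camera(n); cv2.imwrite('pics/'+f,c['pixels'][:,:,::-1]); return c
E
python3 - <<'E'
from m import *
for n in ('scene','top'):
    c=snap(n,n+'1.png'); print(n,np.round(c['xyz'],3),np.round(c['orientation'],3))
    for t in ('jig','push_face','cam_axis','lever_peg','block','slide'):
        print(t,[(np.round(d['xyz'],3).tolist(),round(d['conf'],2)) for d in spotter.landmark_of(t,n)[:3]] if t!='slide' else '')
    for t in ('offcut','tape_measure','wood_egg','pencil','sanding_block','screwdriver_1'):
        print(t,[(np.round(d['xyz'],3).tolist(),round(d['conf'],2)) for d in spotter.boxes_of(t,n)[:2]])
o=telemetry.get_obs();print(o['time_s'],o['eef_pos'],o['eef_rot'],o['opening'])
E
```

```text
scene [-0.261 -0.469  0.985] [ 0.79   0.333 -0.196 -0.477]
jig [([0.576, 0.13, 0.0], 0.88)]
push_face [([0.484, 0.108, 0.069], 0.78), ([0.437, 0.32, 0.0], 0.74)]
cam_axis [([0.589, 0.012, 0.049], 0.84)]
lever_peg [([0.582, -0.066, 0.076], 0.72)]
block [([0.492, -0.21, -0.002], 0.88), ([0.608, 0.142, 0.014], 0.81), ([0.317, 0.13, 0.003], 0.71)]
slide 
offcut [([0.542, 0.27, 0.02], 0.51)]
tape_measure [([0.429, 0.312, 0.047], 0.83)]
wood_egg [([0.392, -0.319, 0.024], 0.61)]
pencil [([0.629, -0.147, 0.006], 0.47)]
sanding_block []
screwdriver_1 [([0.394, -0.32, 0.024], 0.95)]
top [ 0.367 -0.011  1.251] [ 0.711  0.048 -0.047 -0.7  ]
jig [([0.414, -0.365, -0.004], 0.68), ([0.582, 0.136, 0.002], 0.63), ([0.484, 0.113, 0.065], 0.23)]
push_face [([0.486, 0.112, 0.069], 0.87)]
cam_axis [([0.586, 0.013, 0.05], 0.56)]
lever_peg [([0.582, -0.071, 0.078], 0.55), ([0.587, 0.014, 0.049], 0.48)]
block [([0.303, 0.337, 0.005], 0.88), ([0.606, 0.136, 0.015], 0.86), ([0.314, 0.13, 0.005], 0.71)]
slide 
offcut [([0.763, -0.058, 0.034], 0.71), ([0.548, 0.275, 0.023], 0.62)]
tape_measure [([0.438, 0.317, 0.062], 0.73)]
wood_egg [([0.612, 0.29, 0.02], 0.56)]
pencil [([0.547, 0.275, 0.019], 0.66)]
sanding_block [([0.764, -0.059, 0.037], 0.86)]
screwdriver_1 [([0.4, -0.312, 0.025], 0.98)]
1.2 [0.21530065 0.53320232 0.23132275] [1.32070402e-05 1.90715410e-01 9.81645369e-01 3.25365278e-05] 1.0033366759864502
```

View pics/top1.png

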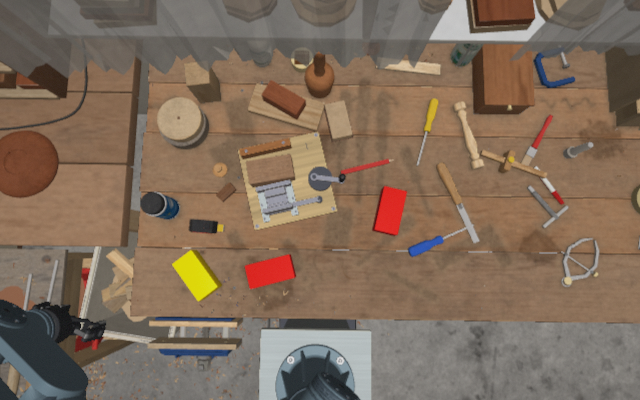

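View pics/scene1.png

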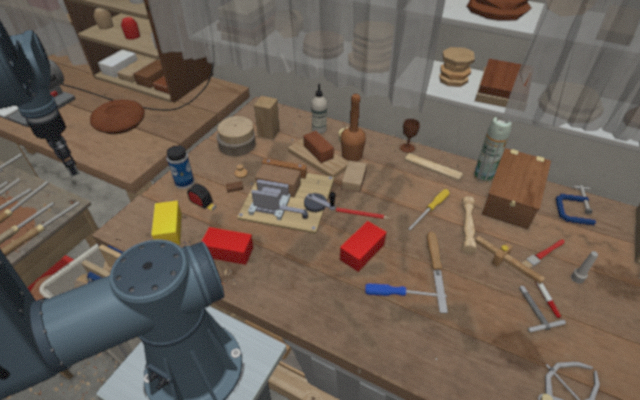

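The jig is at the centre of the top view, around pixel (290,180), with yaw near +13°. The peg is at (342,178), pointing right. The brown block sits between the jaw and the stop, and the red and yellow ones are decoys. Next I'll fit the jig pose and check it with an overlay.

```bash
cat >> m.py <<'E'
def proj(c,P):
    from scipy.spatial.transform import Rotation as R
    w,x,y,z=c['orientation']; M=R.from_quat([x,y,z,w]).as_matrix()
    p=(np.asarray(P)-c['xyz'])@M; p=p*[1,-1,-1]
    u=p@np.asarray(c['camera_matrix']).T; return u[:,:2]/u[:,2:]
def jw(P,t):  # jig mm -> world
    P=np.asarray(P,float)/1000; a=t[2]; 
    return np.c_[t[0]+np.cos(a)*P[:,0]-np.sin(a)*P[:,1],t[1]+np.sin(a)*P[:,0]+np.cos(a)*P[:,1],P[:,2]]
E
python3 - <<'E'
from m import *
from scipy.optimize import least_squares
J=[[0,0,0],[0,0,0],[-100,0,69],[-100,0,69],[-20,-120,48],[-20,-120,48]]
W=np.array([[.576,.130],[.582,.136],[.484,.108],[.486,.112],[.589,.012],[.587,.0135]])
t=least_squares(lambda t:(jw(J,t)[:,:2]-W).ravel(),[.58,.13,.22]).x; print(t,np.degrees(t[2]))
c=camera('top'); im=c['pixels'][:,:,::-1].copy()
s=5; x0,y0=225,120
crop=cv2.resize(im[y0:y0+115,x0:x0+150],None,fx=s,fy=s,interpolation=cv2.INTER_CUBIC)
def poly(P,col):
    q=((proj(c,jw(P,t))-[x0,y0]+.5)*s).astype(int); cv2.polylines(crop,[q],True,col,1)
poly([[-130,-165,15],[120,-165,15],[120,85,15],[-130,85,15]],(0,0,255))
poly([[85,-75,60],[86,75,60]],(255,0,0))
poly([[-100,-42,100],[-88,-42,100],[-88,42,100],[-100,42,100]],(0,255,0))
poly([[71,-120,15],[93,-120,15]],(255,0,255))
for a in (1.87,):
  th=np.arange(0,6.28,.5); px,py=-20+80*np.cos(a),-120-80*np.sin(a)
  poly([[px+9*np.cos(h),py+9*np.sin(h),101] for h in th],(0,255,255))
cv2.imwrite('pics/ov.png',crop)
u=np.array([-.0055,-.081]);print('cam',-(np.arctan2(u[1],u[0])-t[2]))
E
```

```text
[0.58032083 0.13342293 0.23360343] 13.38449082372837
cam 1.8721969280353148
```

View pics/ov.png

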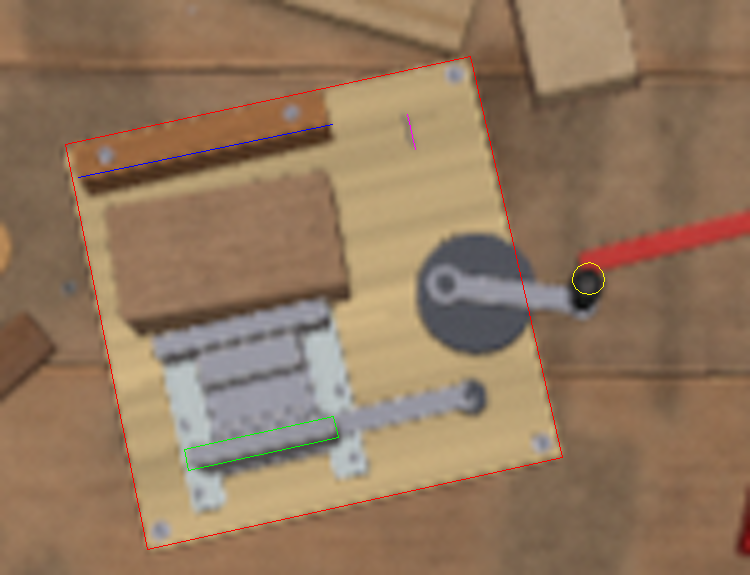

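The overlay matches the board, plate, peg and scribed line to within about 2 mm. The cam starts at about 1.87 rad. Next come the waypoints.

```bash
python3 - <<'E'
from m import *
t=[.5803,.1334,.2336]
C=jw([[-20,-120,48]],t)[0]*1000; print('C',C)
A=[1.87-i*1.9/20 for i in range(21)]
for blk in (A[:11],A[10:]):
    Q=[]
    for a in blk:
        h=t[2]-a; Q.append((C[0]+80*np.cos(h),C[1]+80*np.sin(h),np.degrees(h)+90))
    Q=np.array(Q); print('start',Q[0]); print(np.round(Q-Q[0],1).tolist())
e=telemetry.get_obs()['eef_pos']*1000
print(e,'pf',jw([[-100,0,69],[-150,0,69],[60,-120,75]],t)*1000)
E
```

```text
C [588.62096116  12.02965105  48.        ]
start [583.37643113 -67.79825701  -3.7588136 ]
[[0.0, 0.0, 0.0], [7.6, -0.1, 5.4], [15.2, 0.4, 10.9], [22.7, 1.7, 16.3], [30.0, 3.7, 21.8], [37.1, 6.4, 27.2], [43.9, 9.8, 32.7], [50.4, 13.8, 38.1], [56.4, 18.4, 43.5], [62.0, 23.5, 49.0], [67.1, 29.1, 54.4]]
start [650.50356486 -38.67087518  50.67217694]
[[0.0, 0.0, 0.0], [4.5, 6.1, 5.4], [8.5, 12.6, 10.9], [11.8, 19.4, 16.3], [14.4, 26.6, 21.8], [16.3, 33.9, 27.2], [17.6, 41.4, 32.7], [18.1, 49.0, 38.1], [17.9, 56.6, 43.5], [17.0, 64.1, 49.0], [15.4, 71.5, 54.4]]
[215.25727786 533.17612572 231.2722199 ] pf [[483.01606317 110.25187623  69.        ]
 [434.37409475  98.67781435  69.        ]
 [666.44811062  30.54815006  75.        ]]
```

>>> {"op": "send_rows", "data": {
  "series": [
    [[0, 0, -7], [25, -45, 0], 0],
    [[0, 0, -14], [62, -100, 0], 0],
    [[0, 0, -22], [98, -160, 0], 0],
    [[0, 0, -29], [135, -220, 0], 0],
    [[0, 0, -36], [170, -278, 0], 0],
    [[0, 0, -43], [205, -335, 0], 0],
    [[0, 0, -50], [240, -392, 0], 0],
    [[0, 0, -57], [275, -450, 0], 0],
    [[0, 0, -65], [310, -506, 0], 0],
    [[0, 0, -72], [345, -560, 0], 0]
  ]
}}

```text
time_s: 2.5
eef_pos: [0.5377, 0.0082, 0.2316]
eef_rot: [0.0, 0.733, 0.68, 0.0]
wrist_force: [0.7, 1.2, 0.4]
opening: 0.501
grasp_force: 0.0
```

>>> {"op": "send_rows", "data": {
  "series": [
    [[0, 0, 0], [12, -20, 0], 0],
    [[0, 0, 0], [23, -41, -20], 0],
    [[0, 0, 0], [23, -41, -60], 0],
    [[0, 0, 0], [23, -41, -95], 0],
    [[0, 0, 0], [23, -41, -125], 0],
    [[0, 0, 0], [23, -41, -150], 0],
    [[0, 0, 0], [23, -41, -174], 0],
    [[0, 0, 0], [23, -41, -174], 0.4],
    [[0, 0, 0], [23, -41, -174], 0.4],
    [[0, 0, 0], [23, -41, -174], 0.4]
  ]
}}

```text
time_s: 3.75
eef_pos: [0.5607, -0.0308, 0.0587]
eef_rot: [0.001, 0.731, 0.682, 0.001]
wrist_force: [0.2, 0.6, -0.1]
opening: 0.303
grasp_force: 0.0
```

```bash
python3 - <<'E'
from m import *
c=camera('scene'); 
cv2.imwrite('pics/s2.png',cv2.resize(c['pixels'][150:250,220:380,::-1],None,fx=5,fy=5))
E
```

```text
(no output)
```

View pics/s2.png

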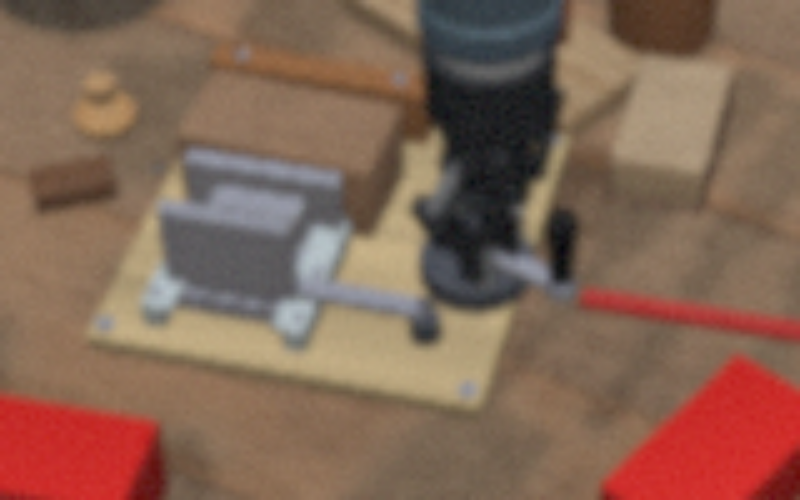

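The last call stopped short of its commanded pose, so the fingers are above the lever (pixel 480,240) and inboard of the peg (560,240). Nothing has been touched. I'll rise, shift and come down over the peg.

>>> {"op": "send_rows", "data": {
  "series": [
    [[0, 0, 0], [0, 0, 30], 0],
    [[0, 0, 0], [0, 0, 65], 0],
    [[0, 0, 0], [12, -18, 68], 0],
    [[0, 0, 0], [23, -37, 68], 0],
    [[0, 0, 0], [23, -37, 68], 0],
    [[0, 0, 0], [23, -37, 40], 0],
    [[0, 0, 0], [23, -37, 15], 0],
    [[0, 0, 0], [23, -37, 0], 0],
    [[0, 0, 0], [23, -37, 0], 0.4],
    [[0, 0, 0], [23, -37, 0], 0.4]
  ]
}}

```text
time_s: 5.05
eef_pos: [0.5832, -0.0679, 0.0579]
eef_rot: [0.0, 0.731, 0.682, 0.0]
wrist_force: [0.1, 0.1, 0.1]
opening: 0.302
grasp_force: 0.0
```

```bash
python3 - <<'E'
from m import *
c=camera('scene'); 
cv2.imwrite('pics/s3.png',cv2.resize(c['pixels'][150:250,220:380,::-1],None,fx=5,fy=5))
E
```

```text
(no output)
```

View pics/s3.png

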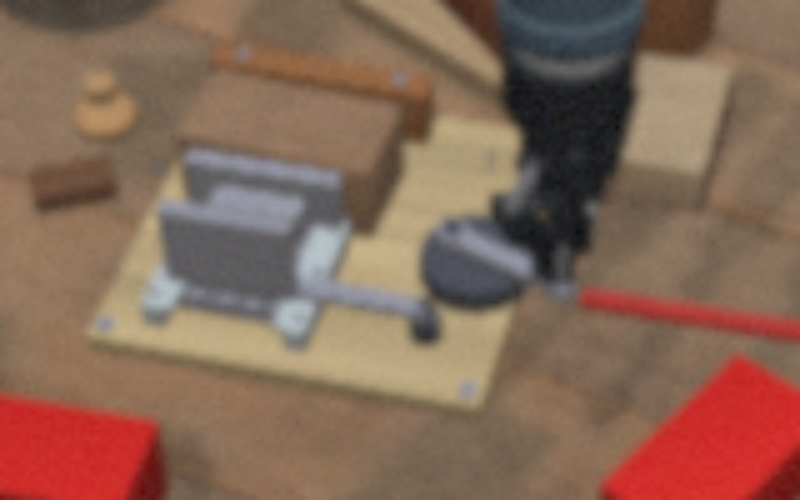

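The fingers now straddle the peg (pixel 560,250), with the lever end between them. Opening is about 26 mm. Now I'll push round the arc.

>>> {"op": "send_rows", "data": {
  "series": [
    [[0, 0, 5.4], [7.6, 0, 0], 0.4],
    [[0, 0, 10.9], [15.2, 0.4, 0], 0.4],
    [[0, 0, 16.3], [22.7, 1.7, 0], 0.4],
    [[0, 0, 21.8], [30, 3.7, 0], 0.4],
    [[0, 0, 27.2], [37.1, 6.4, 0], 0.4],
    [[0, 0, 32.7], [43.9, 9.8, 0], 0.4],
    [[0, 0, 38.1], [50.4, 13.8, 0], 0.4],
    [[0, 0, 43.5], [56.4, 18.4, 0], 0.4],
    [[0, 0, 49], [62, 23.5, 0], 0.4],
    [[0, 0, 54.4], [67.1, 29.1, 0], 0.4]
  ]
}}

```text
time_s: 6.35
eef_pos: [0.6499, -0.0398, 0.0583]
eef_rot: [0.0, 0.337, 0.941, -0.001]
wrist_force: [-3.9, -4.3, 0.0]
opening: 0.301
grasp_force: 2.8
```

>>> {"op": "send_rows", "data": {
  "series": [
    [[0, 0, 5.4], [4.5, 6.1, 0], 0.4],
    [[0, 0, 10.9], [8.5, 12.6, 0], 0.4],
    [[0, 0, 16.3], [11.8, 19.4, 0], 0.4],
    [[0, 0, 21.8], [14.4, 26.6, 0], 0.4],
    [[0, 0, 27.2], [16.3, 33.9, 0], 0.4],
    [[0, 0, 32.7], [17.6, 41.4, 0], 0.4],
    [[0, 0, 38.1], [18.1, 49, 0], 0.4],
    [[0, 0, 43.5], [17.9, 56.6, 0], 0.4],
    [[0, 0, 49], [17, 64.1, 0], 0.4],
    [[0, 0, 54.4], [15.4, 71.5, 0], 0.4]
  ]
}}

```text
time_s: 7.6
eef_pos: [0.6664, 0.0314, 0.0584]
eef_rot: [0.001, -0.13, 0.991, -0.001]
wrist_force: [2.2, -6.2, -2.5]
opening: 0.297
grasp_force: 2.8
```

>>> {"op": "send_rows", "data": {
  "series": [
    [[0, 0, 0], [0, 0, 0], 0.4],
    [[0, 0, 0], [0, 0, 0], 0.2],
    [[0, 0, 0], [0.5, -2.5, 0], 0.1],
    [[0, 0, 0], [0.5, -2.5, 30], 0.1],
    [[0, 0, 0], [0.5, -2.5, 70], 0.1],
    [[0, 0, 0], [-20, -2.5, 120], 0.1],
    [[0, 0, 0], [-70, 0, 140], 1],
    [[0, 0, 0], [-130, 10, 140], 1],
    [[0, 0, 0], [-190, 20, 140], 1],
    [[0, 0, 0], [-240, 40, 140], 1]
  ]
}}

```text
time_s: 8.85
eef_pos: [0.4231, 0.0729, 0.1973]
eef_rot: [0.0, -0.128, 0.992, 0.0]
wrist_force: [-0.1, 0.3, 0.9]
opening: -0.0
grasp_force: 0.0
```

```bash
python3 - <<'E'
from m import *
for n in ('top','scene'):
    c=snap(n,n+'4.png')
    for p in ('lever_peg','push_face','cam_axis'):
        print(n,p,[(np.round(d['xyz'],3).tolist(),round(d['conf'],2)) for d in spotter.landmark_of(p,n)[:2]])
    if n=='top': top=c['pixels'][105:225,225:385,::-1]
cv2.imwrite('pics/t4.png',cv2.resize(top,None,fx=5,fy=5))
E
```

```text
top lever_peg [([0.668, 0.028, 0.076], 0.82)]
top push_face []
top cam_axis [([0.589, 0.012, 0.049], 0.67)]
scene lever_peg [([0.669, 0.031, 0.075], 0.58), ([0.486, 0.107, 0.069], 0.54)]
scene push_face [([0.485, 0.107, 0.069], 0.9), ([0.612, 0.296, -0.001], 0.44)]
scene cam_axis [([0.59, 0.011, 0.049], 0.97), ([0.613, 0.296, 0.001], 0.67)]
```

View pics/t4.png

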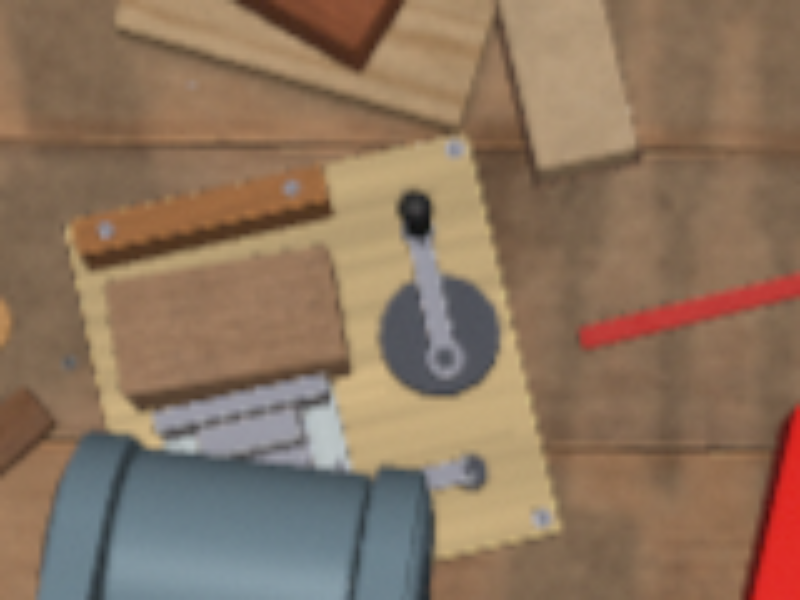

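The lever points at the line (peg at 415,210) with the cam at about 0.02 rad. The block and slide haven't moved. Next I'll come down behind the push plate.

>>> {"op": "send_rows", "data": {
  "series": [
    [[0, 0, -1.5], [7, 25, 0], 1],
    [[0, 0, -1.5], [7, 25, -45], 1],
    [[0, 0, -1.5], [7, 25, -90], 1],
    [[0, 0, -1.5], [7, 25, -130], 1],
    [[0, 0, -1.5], [7, 25, -132], 1],
    [[0, 0, -1.5], [14, 26.5, -132], 1],
    [[0, 0, -1.5], [21, 28.2, -132], 1],
    [[0, 0, -1.5], [28, 30, -132], 1],
    [[0, 0, -1.5], [35, 31.6, -132], 1],
    [[0, 0, -1.5], [42, 33.3, -132], 1]
  ]
}}

```text
time_s: 10.5
eef_pos: [0.4679, 0.1063, 0.0656]
eef_rot: [0.0, -0.116, 0.993, -0.0]
wrist_force: [-0.3, 1.0, 0.2]
opening: 0.001
grasp_force: 0.0
```

>>> {"op": "send_rows", "data": {
  "series": [
    [[0, 0, 0], [4, 1, 0], 1],
    [[0, 0, 0], [8, 1.9, 0], 1],
    [[0, 0, 0], [12, 2.9, 0], 1],
    [[0, 0, 0], [16, 3.8, 0], 1],
    [[0, 0, 0], [20, 4.8, 0], 1],
    [[0, 0, 0], [24, 5.7, 0], 1],
    [[0, 0, 0], [28, 6.7, 0], 1],
    [[0, 0, 0], [32, 7.6, 0], 1],
    [[0, 0, 0], [35, 8.3, 0], 1],
    [[0, 0, 0], [35, 8.3, 0], 1]
  ]
}}

```text
time_s: 11.75
eef_pos: [0.5025, 0.1146, 0.0651]
eef_rot: [0.0, -0.116, 0.993, 0.0]
wrist_force: [-3.0, 1.2, -0.2]
opening: 0.001
grasp_force: 1.1
```

>>> {"op": "send_rows", "data": {
  "series": [
    [[0, 0, 0], [1, 0.2, 0], 1],
    [[0, 0, 0], [2, 0.5, 0], 1],
    [[0, 0, 0], [3, 0.7, 0], 1],
    [[0, 0, 0], [4, 1, 0], 1],
    [[0, 0, 0], [5, 1.2, 0], 1]
  ]
}}

```text
time_s: 12.38
eef_pos: [0.5072, 0.1157, 0.0652]
eef_rot: [-0.0, -0.116, 0.993, 0.0]
wrist_force: [-4.4, 1.9, -0.8]
opening: -0.0
grasp_force: 1.9
```

>>> {"op": "send_rows", "data": {
  "series": [
    [[0, 0, 0], [0.7, 0.2, 0], 1],
    [[0, 0, 0], [1.4, 0.3, 0], 1],
    [[0, 0, 0], [2, 0.5, 0], 1],
    [[0, 0, 0], [2, 0.5, 0], 1]
  ]
}}

```text
time_s: 12.88
eef_pos: [0.5077, 0.1159, 0.0651]
eef_rot: [-0.002, -0.116, 0.993, -0.0]
wrist_force: [-9.4, -1.0, 5.3]
opening: 0.002
grasp_force: 5.2
```

Force has risen and motion has stopped. Before pushing harder I'll check whether the slide is home.

```bash
python3 - <<'E'
from m import *
t=[.5803,.1334,.2336]
for n in ('top','scene'):
    c=camera(n)
    for p in ('push_face','block','lever_peg'):
        for d in spotter.landmark_of(p,n)[:3]:
            v=d['xyz'][:2]-np.array(t[:2]); a=t[2]
            print(n,p,np.round([v@[np.cos(a),np.sin(a)]*1000,v@[-np.sin(a),np.cos(a)]*1000],1),round(d['conf'],2))
    if n=='top': a=cv2.resize(c['pixels'][105:225,225:345,::-1],None,fx=4,fy=4,interpolation=2)
    else: b=cv2.resize(c['pixels'][150:250,230:310,::-1],None,fx=4,fy=4,interpolation=2)
b=cv2.copyMakeBorder(b,0,80,0,0,0)
cv2.imwrite('pics/t5.png',np.hstack([a,b]))
E
```

```text
top block [-162.2 -310.9] 0.72
top block [52.6 -3.5] 0.65
top block [-222.2  262.7] 0.58
top lever_peg [  63.1 -123.8] 0.57
scene push_face [-61.8  -4.6] 0.61
scene block [-217.4  268.6] 0.87
scene block [-162.2 -311.5] 0.82
scene block [54.5  3.6] 0.74
scene lever_peg [  59.1 -119.8] 0.59Traceback (most recent call last):
  File "<stdin>", line 12, in <module>
    return _nx.concatenate(arrs, 0, dtype=dtype, casting=casting)
           ~~~~~~~~~~~~~~~^^^^^^^^^^^^^^^^^^^^^^^^^^^^^^^^^^^^^^^
ValueError: all the input arrays must have same number of dimensions, but the array at index 0 has 1 dimension(s) and the array at index 1 has 3 dimension(s)
```

```bash
python3 - <<'E'
from m import *
a=camera('top')['pixels'][105:225,225:345,::-1]; b=camera('scene')['pixels'][145:245,230:310,::-1]
r=lambda x,h,w:cv2.resize(x,(w,h),interpolation=2)
cv2.imwrite('pics/t5.png',np.hstack([r(a,480,480),r(b,400,320)] if 0 else [r(a,400,400),r(b,400,320)]))
E
```

```text
(no output)
```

View pics/t5.png

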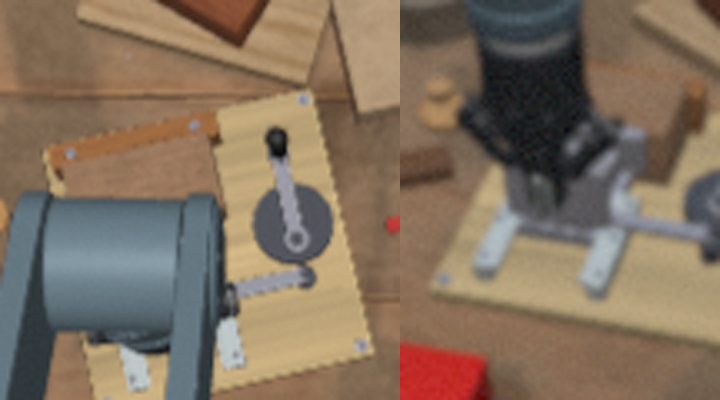

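The block is flush with the fence at (215,140) on the left, and the lever is straight. One slightly firmer press, then I'll back away.

>>> {"op": "send_rows", "data": {
  "series": [
    [[0, 0, 0], [1, 0.2, 0], 1],
    [[0, 0, 0], [1.8, 0.4, 0], 1],
    [[0, 0, 0], [1.8, 0.4, 0], 1],
    [[0, 0, 0], [1.8, 0.4, 0], 1]
  ]
}}

```text
time_s: 13.88
eef_pos: [0.5077, 0.1159, 0.0652]
eef_rot: [-0.004, -0.116, 0.993, -0.0]
wrist_force: [-18.6, -3.1, 12.5]
opening: -0.001
grasp_force: 9.6
```

Stalled solidly with no further travel, so the slide is home. Backing off now.

>>> {"op": "send_rows", "data": {
  "series": [
    [[0, 0, 0], [-4, -1, 0], 1],
    [[0, 0, 0], [-12, -3, 0], 1],
    [[0, 0, 0], [-25, -6, 0], 1],
    [[0, 0, 0], [-45, -10, 0], 1],
    [[0, 0, 0], [-60, -14, 40], 1],
    [[0, 0, 0], [-80, -18, 90], 1],
    [[0, 0, 0], [-110, -50, 140], 1],
    [[0, 0, 0], [-130, -100, 160], 1],
    [[0, 0, 0], [-150, -150, 160], 1],
    [[0, 0, 0], [-150, -200, 160], 1]
  ]
}}

```text
time_s: 15.12
eef_pos: [0.36, -0.0848, 0.2259]
eef_rot: [0.001, -0.116, 0.993, -0.001]
wrist_force: [1.8, 0.2, 0.4]
opening: 0.001
grasp_force: 0.0
```

```bash
python3 - <<'E'
from m import *
t=[.5803,.1334,.2336]
c=camera('top'); im=c['pixels'][:,:,::-1]; s=5;x0,y0=225,120
crop=cv2.resize(im[y0:y0+115,x0:x0+150],None,fx=s,fy=s,interpolation=2)
def poly(P,col):
    q=((proj(c,jw(P,t))-[x0,y0]+.5)*s).astype(int); cv2.polylines(crop,[q],True,col,1)
poly([[17,-65,75],[85,-65,75],[85,65,75],[17,65,75]],(0,255,255))
poly([[-63,-42,100],[-51,-42,100],[-51,42,100],[-63,42,100]],(0,255,0))
cv2.imwrite('pics/f.png',crop)
for p in ('push_face','block','lever_peg'):
    for d in spotter.landmark_of(p,'top')[:3]:
        v=d['xyz'][:2]-np.array(t[:2]); a=t[2]
        print(p,np.round([v@[np.cos(a),np.sin(a)]*1000,v@[-np.sin(a),np.cos(a)]*1000],1),round(d['conf'],2))
E
```

```text
push_face [-62.8   0.4] 0.74
block [54.7 -2.3] 0.71
block [-163.1 -312.2] 0.62
block [-260.4   60.4] 0.6
lever_peg [  63.5 -122.2] 0.78
```

View pics/f.png

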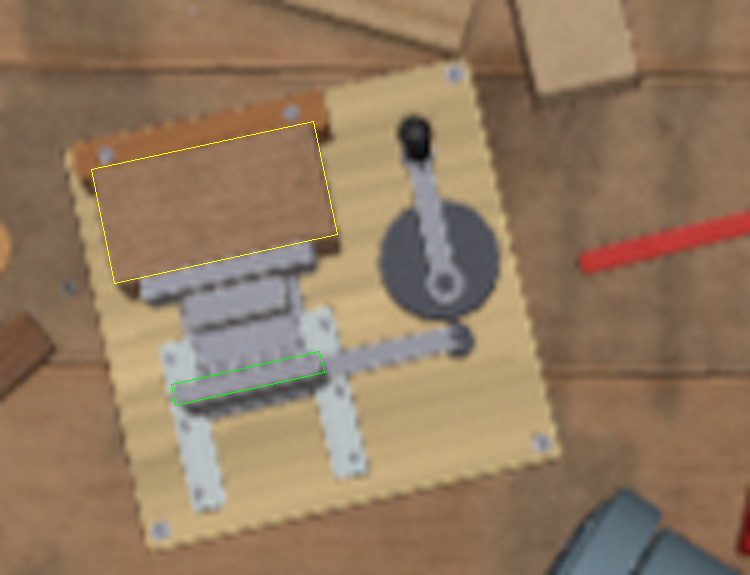

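The block is square and flush against the fence, and the slide is about 37 mm forward. The lever is on the line and the arm is clear, so I'm handing in.

```bash
python3 -c "
from m import *
print(ctrl.hand_in())"
```

```text
the job is handed in; nothing more can be done
None
```

The jig is closed and the job is handed in (no verdict came back): the cam is at its low point, the slide about 37 mm forward, the block square against the end stop, and the arm clear.

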